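# Add a slotted weight to the specimen press

## Task

Put the brass slotted weight on the specimen press: slide it sideways onto the press's stem, below the stem's black cap, so that it sits centred on the stem and flat on top of the steel slotted weight already there, with its slot open the opposite way to the steel weight's slot. Leave the steel weight on the stem and let go.

Things in the scene. Friction and masses are not known exactly. Their poses are not given: they have to be found in the camera images.
- brass_center (a point): Centre (half-way up) of the loose brass-yellow slotted weight, a disc 60 mm across, 20 mm thick, 350 g, flat on the table (dark and silver ones of the same shape, and a plain brass disc, are bystanders). Slot 20 mm wide, from one edge to 10 mm past the centre. +x points out through the slot's open mouth, z up. Across y are two flats 56 mm apart, 21 mm long: grip there.
- brass_mouth (a point): Middle of the open mouth of the brass weight's slot, at its rim: 30 mm along +x from brass_center, half-way up; same axes.
- seated_center (a point): Centre (half-way up) of the loose steel slotted weight already on the press stem: a disc 52 mm across, 18 mm thick, slot 18 mm wide; it rests on the press's pan, its top 78 mm above the table. +x points from the centre out through the open mouth of its slot, z up.
- stem_foot (a point): Foot of the upright stem (steel, 8 mm diameter), on its axis, on top of the press's black pan, 60 mm above the table, z up. The press is fixed: white base 130 x 110 mm, black posts, white bridge plate (top at 52 mm), pan 56 mm across. The stem's round black cap, 28 mm across, spans 118 to 126 mm above the table: too wide for a slot, leaving 40 mm of bare stem above the steel weight.
Mind the look-alikes: they are no part of the job. What is shaped like the part that bears brass_center but red is not meant.

How it is judged:
By the outcome, as a careful person would: the job done as asked, in the order asked, and still so for the second after the job is handed in, with the robot touching nothing.
It also fails if it takes over 46 s, if anything falls off the work surface, if the arm or the gripper's body presses on something with over 40 N, if the wrist force passes 120 N, or if a joint passes its speed limit or range.

## Robot

A 7-joint arm with a two-finger parallel gripper is mounted at the origin on the work surface. World frame = base frame: x ahead of the robot, y to its left, z up, the work surface at z = 0. Lengths are in m, angles in rad, forces in N, time in s.
With the tool pointing down it reaches from about 0.425 to 1.025 m from the base axis. Payload 3.6 kg.
Tool frame: the origin (TCP) lies midway between the tips of the shut fingers; the grasp point (between the pads) lies ctrl.grasp_offset behind it (ctrl.grasp_offset is the distance from the TCP to the grasp point, in m); z points along the fingers, y is the line along which they close (so a half turn about z gives the same grasp; the last joint's range is limited). The gripper opens to 85 mm and grips with 20 to 120 N. Pads are 22 mm wide; open, the fingers measure 114 mm over their backs; the gripper's body (76 mm by 85 mm) begins 54 mm behind the grasp point. The pads swing forward as they close: fully open they stand 13 mm farther back than shut.
Start: joints at [-1.228, 0.591, 0.048, 1.609, -0.033, 0.943, -0.034], TCP at [0.306, 0.657, 0.231] pointing down, gripper open.
Joint ranges: [-2.69, 2.69], [-0.47, 2.24], [-1.27, 1.36], [0.19, 2.51], [-1.53, 4.68], [0.08, 2.07], [-3.09, 3.09]. Speed limits (rad/s): [2.57, 2.57, 3.14, 3.14, 3.14, 3.14, 3.14].

## Interface

Orientations are given as a unit quaternion [x, y, z, w].
In Python, from rig import ctrl gives the robot as it stands.
- The arm moves only by the tool servo_tool, never from a script. Its argument "targets" is a list of rows, each an object of numbers: "tx", "ty", "tz": the shift along the tool's x, y, z in mm; "twist": the turn about the tool's z in rad. In form: [{"tx": .., "ty": .., "tz": .., "twist": ..}, ...]. A call has 1 to 10 rows; each row shifts and turns the commanded pose from where the row before left it, along the tool's axes as they then stand; what a row does not reach is not made up. A row lasts 1/10 s, in which the tool goes at most 50 mm and 8.59 degrees, less where a joint would pass 70% of its speed; a pose out of reach is approached as far as the arm can. A call is refused whole if a number of a shift passes 50 or a number of a turn 0.15, either way. A call with a gripper value outside its range is refused whole. "grip" is the closure, from 0 (fully open) to 1 (shut), set as the call begins (left out, the last holds). The fingers move at their own pace and stop on an object; "force" is the grip in N (left out, the last holds). Time passes only in rows, so rows that do not move let the fingers close. It gives the time, the measured TCP pose, the force, the opening and the grip force at its end, in the units of the state.
- ctrl.state(): the state, without advancing time (a new reading comes with each control period).
- ctrl.capture(name): name is "side" or "top" or "wrist"; returns a dict with "pixels" (400x640x3 uint8, blue, green, red), "range_z" (400x640 float32, m along the optical axis (not along the pixel's ray), 0 where there is no reading), "mtx" (3x3 intrinsics, pixels), "eye" and "rotation" of the camera in the world. Camera axes: x right, y down, z forward; pixel columns grow to the right and rows downward; lengths in m; the calibration is good to about 2 mm. The wrist camera is an equidistant fisheye: a pixel r from the principal point sees the ray r / f radians off the axis. A picture is of the moment at which its call begins.
- ctrl.sign_off(): hands the job in; it is judged then, once.
The state is a dict: "t": time; "q": joint angles; "dq": joint speeds; "joint_torque": joint torques, N m; "position": TCP position; "orientation": TCP orientation; "contact_force": force on the tool from outside, world axes, zero at the start; "wrist_torque": the same for the moment, N m; "gripper_width": finger opening in m; "grasp_force": force on a finger pad.
Only numpy, scipy, OpenCV 4.12 (cv2) and the standard library are available. Lean on these libraries where they do the work, as an engineer would, in place of code of your own. Each camera call takes 0.05 s, during which the arm holds its last target. There are 200 camera calls.

## Working session

There is one attempt and no reset: what is moved stays moved. The work goes in short steps, Python scripts to look and compute and a tool call to move; the robot and the scene stay as the last step left them, time stands still between calls to the robot, and variables do not carry over. Pictures are saved under pics/ and viewed, at most 10 in all, crops included, and the job is handed in when it is done.

Besides the shell and the picture viewer there is one more tool, called after ">>>" by a JSON object that holds its "fn" and its "kwargs". servo_tool: Moves the arm, as the interface text tells. Its arguments: {"type":"object","properties":{"targets":{"type":"array","items":{"type":"object","properties":{"tx":{"type":"number"},"ty":{"type":"number"},"tz":{"type":"number"},"twist":{"type":"number"}}}},"grip":{"type":"number"},"force":{"type":"number"}},"required":["targets"]}

```bash
mkdir -p pics; ls; python3 - <<'E'
from rig import ctrl
import cv2,numpy as np
s=ctrl.state();print(s['t'],s['position'],s['orientation'],s['gripper_width'],ctrl.grasp_offset)
for n in("top","side"):
    c=ctrl.capture(n);cv2.imwrite(f"pics/{n}0.png",c["pixels"]);np.savez(f"{n}0.npz",**c);print(n,c["eye"],c["mtx"].tolist(),c["rotation"])
E
```

```text
pics
0.0 [0.30564189 0.65650591 0.23013503] [ 2.16112939e-01  9.76367731e-01 -1.10194980e-03 -1.90927732e-04] 0.08480579016796573 0.0187
top [ 0.42779881 -0.05139455  1.01083608] [[468.884065187671, 0.0, 323.4552687406973], [0.0, 468.884065187671, 199.32827958112028], [0.0, 0.0, 1.0]] [ 0.71286168 -0.69827594  0.02980569 -0.057884  ]
side [ 0.35697334 -0.67426118  0.48307037] [[377.3868716377131, 0.0, 320.0819020889228], [0.0, 377.3868716377131, 202.54808519975356], [0.0, 0.0, 1.0]] [ 0.85990495 -0.1224167   0.07269233 -0.49019737]
```

View pics/top0.png

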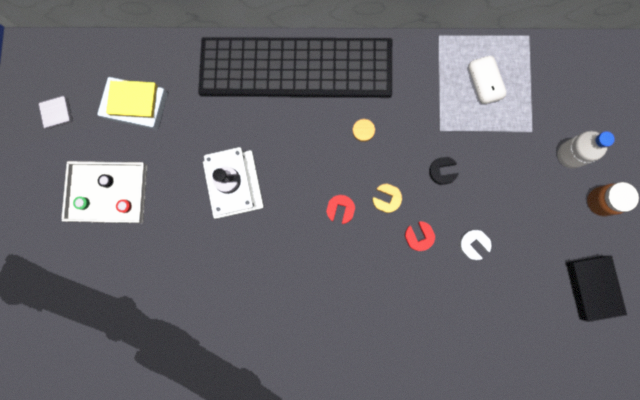

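View pics/side0.png

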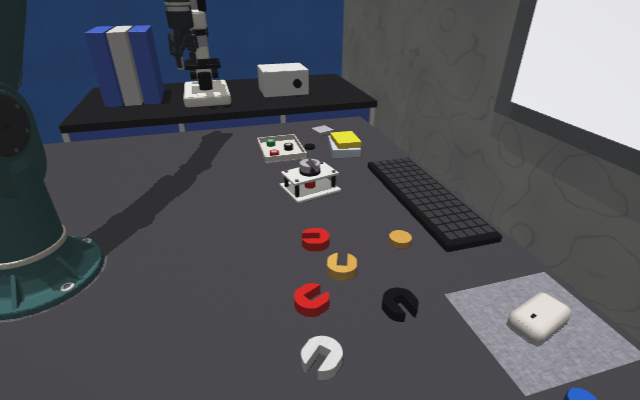

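The top view shows the brass weight at (387,198) with its mouth to the left, and the press at about (228,180). The red, black and silver look-alikes surround the brass one, and the plain brass disc is at (364,129). The side view shows the press at (310,178).

```bash
cat > h.py <<'E'
import numpy as np,cv2
from scipy.spatial.transform import Rotation as R
def Rm(c):
    r=np.asarray(c["rotation"]);return R.from_quat(r).as_matrix() if r.size==4 else r
def plane(c,uv,z,fish=False):
    K=c["mtx"];uv=np.atleast_2d(uv).astype(float)
    a=(uv-[K[0,2],K[1,2]])/K[0,0]
    if fish:
        r=np.linalg.norm(a,axis=1,keepdims=True)+1e-9
        d=np.hstack([a/r*np.sin(r),np.cos(r)])
    else: d=np.hstack([a,np.ones((len(a),1))])
    d=d@Rm(c).T
    return c["eye"]+d*((z-c["eye"][2])/d[:,2])[:,None]
def project(c,P,fish=False):
    p=(np.atleast_2d(P)-c["eye"])@Rm(c);K=c["mtx"]
    if fish:
        n=np.linalg.norm(p[:,:2],axis=1);th=np.arctan2(n,p[:,2]);a=p[:,:2]/n[:,None]*th[:,None]
    else:a=p[:,:2]/p[:,2:]
    return a*K[0,0]+[K[0,2],K[1,2]]
def cloud(c,mask,fish=False):
    v,u=np.nonzero(mask&(c["range_z"]>0));a=(np.c_[u,v]-[c["mtx"][0,2],c["mtx"][1,2]])/c["mtx"][0,0]
    if fish:
        r=np.linalg.norm(a,axis=1,keepdims=True)+1e-9;a=a/r*np.tan(r)
    z=c["range_z"][v,u]
    return np.c_[a*z[:,None],z]@Rm(c).T+c["eye"]
def biggest(m,near=None):
    cs,_=cv2.findContours(m.astype(np.uint8),cv2.RETR_EXTERNAL,cv2.CHAIN_APPROX_NONE)
    cs=[x for x in cs if cv2.contourArea(x)>60]
    if near is not None:return min(cs,key=lambda x:np.linalg.norm(x[:,0].mean(0)-near))
    return max(cs,key=cv2.contourArea)
E
python3 - <<'E'
from h import *
c=dict(np.load("top0.npz"));s=dict(np.load("side0.npz"))
hsv=cv2.cvtColor(c["pixels"],cv2.COLOR_BGR2HSV)
m=cv2.inRange(hsv,(12,90,90),(28,255,255))
k=biggest(m,(387,198))
P=plane(c,k[:,0],.02)[:,:2];ce,r=cv2.minEnclosingCircle(P.astype(np.float32))
full=np.zeros(m.shape,np.uint8);cv2.drawContours(full,[k],-1,1,-1);v,u=np.nonzero(full)
ar=plane(c,np.c_[u,v],.02)[:,:2].mean(0);d=np.array(ce)-ar
print("brass",ce,r,"mouth dir deg",np.degrees(np.arctan2(d[1],d[0])),np.hypot(*d))
print("press px plane z.122",plane(c,(218,175),.122),plane(c,(228,180),.078))
Z=cv2.resize(c["pixels"][135:230,190:275],None,fx=6,fy=6,interpolation=cv2.INTER_CUBIC)
Z2=cv2.resize(s["pixels"][135:205,265:355],None,fx=6,fy=6,interpolation=cv2.INTER_CUBIC)
o=np.zeros((max(Z.shape[0],Z2.shape[0]),0,3),np.uint8)
cv2.imwrite("pics/z1.png",Z);cv2.imwrite("pics/z2.png",Z2)
# depth cloud of press, by height
M=np.zeros((400,640),bool);M[140:225,195:270]=True
Q=cloud(c,M)
for lo,hi in((.11,.135),(.07,.088),(.045,.056)):
    q=Q[(Q[:,2]>lo)&(Q[:,2]<hi)];print(lo,len(q),q.mean(0),q.min(0),q.max(0))
E
```

```text
brass (0.5571237206459045, -0.1446780562400818) 0.03135140612721443 mouth dir deg 62.45938633160437 0.003633089835282471
press px plane z.122 [[0.58220303 0.19121274 0.122     ]] [[0.57987572 0.18217154 0.078     ]]
0.11 164 [0.58214906 0.18840188 0.12641589] [0.56913321 0.17501699 0.12103806] [0.59558345 0.20200662 0.13055664]
0.07 283 [0.57858463 0.18668583 0.07821183] [0.55695398 0.16434852 0.07023542] [0.60875938 0.21575209 0.08459722]
0.045 1642 [0.58018971 0.18661224 0.05260954] [0.51058409 0.1360748  0.04574531] [0.65292056 0.24221508 0.05599335]
```

View pics/z1.png

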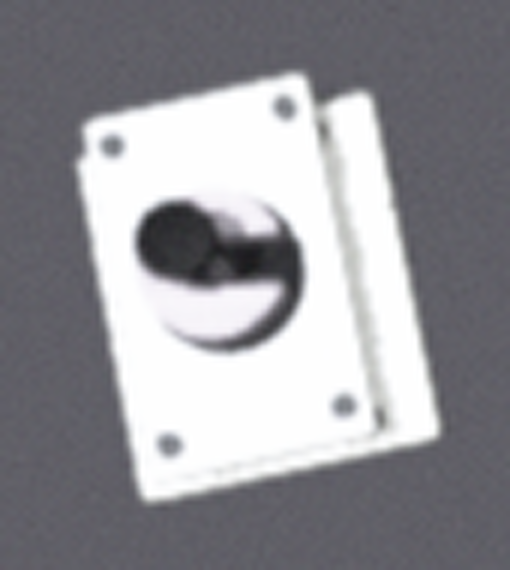

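The zoomed crop shows the steel weight around (220,270). Its slot opens to the right, roughly -y, and the cap is at (178,240). I'll go above the gap between the two for a close look.

>>> {"fn": "servo_tool", "kwargs": {"targets": [{"tx": -33, "ty": -32, "tz": -10}, {"tx": -33, "ty": -32, "tz": -10}, {"tx": -33, "ty": -32, "tz": -10}, {"tx": -33, "ty": -32, "tz": -10}, {"tx": -33, "ty": -32, "tz": -10}, {"tx": -33, "ty": -32, "tz": -10}, {"tx": -33, "ty": -32, "tz": -10}, {"tx": -33, "ty": -32, "tz": -10}, {"tx": -33, "ty": -32, "tz": -10}, {"tx": -33, "ty": -32, "tz": -10}], "grip": 0}}

```text
validation failed for argument at $.ta...
```

>>> {"fn": "servo_tool", "kwargs": {"targets": [{"tx": -32, "ty": -30}, {"tx": -32, "ty": -30}, {"tx": -32, "ty": -30}, {"twist": 0.148}, {"twist": 0.148}, {"twist": 0.148}, {"twist": 0.148}, {"twist": 0.148}, {"twist": 0.148}, {"twist": 0.148}]}}

```text
validation failed for argument at $.ta...
```

>>> {"fn": "servo_tool", "kwargs": {"targets": [{"twist": 0.148}, {"twist": 0.148}, {"twist": 0.148}, {}, {}]}}

```text
validation failed for argument at $.ta...
```

```bash
python3 - <<'E'
from rig import ctrl
from h import *
s=ctrl.state();print(s['t'],s['position'],s['orientation'],s['q'])
c=ctrl.capture("wrist");cv2.imwrite("pics/w1.png",c["pixels"]);np.savez("w1.npz",**c);print(c["eye"],c["mtx"][0],c["rotation"])
print(project(c,[[.557,-.145,.02],[.582,.188,.078]],True))
E
```

```text
0.1 [0.30571725 0.65656548 0.23024652] [ 2.16147264e-01  9.76360237e-01 -1.00874452e-03 -1.72139524e-04] [-1.22849512  0.59204116  0.04829705  1.6096903  -0.0333139   0.94271265
 -0.0337107 ]
[0.23189297 0.69092209 0.37231891] [309.70691629   0.         320.51405242] [0.83236671 0.53057011 0.08557468 0.13541786]
[[ 85.70353917 388.99138884]
 [161.79982591 409.74614542]]
```

View pics/w1.png

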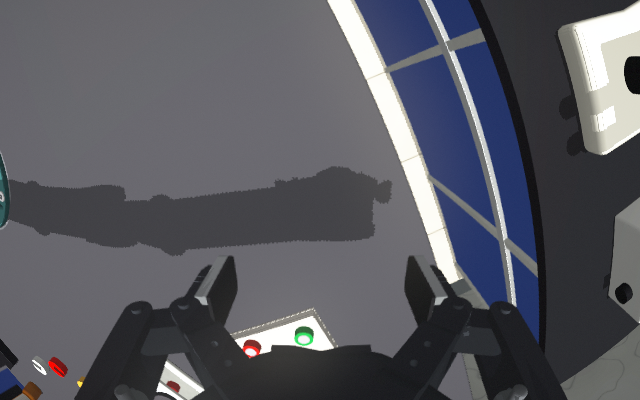

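The rows were refused, perhaps because all four keys are needed. The wrist view shows the pads at about (220,280) and (420,280), so the camera sits on the tool's +x side.

>>> {"fn": "servo_tool", "kwargs": {"targets": [{"tx": -33, "ty": -32, "tz": -10, "twist": 0}, {"tx": -33, "ty": -32, "tz": -10, "twist": 0}, {"tx": -33, "ty": -32, "tz": -10, "twist": 0}, {"tx": -33, "ty": -32, "tz": -10, "twist": 0}, {"tx": -33, "ty": -32, "tz": -10, "twist": 0}, {"tx": -33, "ty": -32, "tz": -10, "twist": 0}, {"tx": -33, "ty": -32, "tz": -10, "twist": 0}, {"tx": -33, "ty": -32, "tz": -10, "twist": 0}, {"tx": -33, "ty": -32, "tz": -10, "twist": 0}, {"tx": -33, "ty": -32, "tz": -10, "twist": 0}], "grip": 0}}

```text
t: 1.15
position: [0.4703, 0.2259, 0.3316]
orientation: [0.216, 0.976, -0.0, -0.0]
contact_force: [0.4, -0.5, 0.1]
gripper_width: 0.0852
grasp_force: 0.0
```

>>> {"fn": "servo_tool", "kwargs": {"targets": [{"tx": -29, "ty": -23, "tz": 0, "twist": 0}, {"tx": -29, "ty": -23, "tz": 0, "twist": 0}, {"tx": -29, "ty": -23, "tz": 0, "twist": 0}, {"tx": 0, "ty": 0, "tz": 0, "twist": 0.148}, {"tx": 0, "ty": 0, "tz": 0, "twist": 0.148}, {"tx": 0, "ty": 0, "tz": 0, "twist": 0.148}, {"tx": 0, "ty": 0, "tz": 0, "twist": 0.148}, {"tx": 0, "ty": 0, "tz": 0, "twist": 0.148}, {"tx": 0, "ty": 0, "tz": 0, "twist": 0.148}, {"tx": 0, "ty": 0, "tz": 0, "twist": 0.148}]}}

```text
t: 2.15
position: [0.5195, 0.1285, 0.3311]
orientation: [0.674, 0.739, -0.0, -0.0]
contact_force: [-0.4, 0.1, 0.0]
gripper_width: 0.0854
grasp_force: 0.0
```

>>> {"fn": "servo_tool", "kwargs": {"targets": [{"tx": 0, "ty": 0, "tz": 0, "twist": 0.148}, {"tx": 0, "ty": 0, "tz": 0, "twist": 0.148}, {"tx": 0, "ty": 0, "tz": 0, "twist": 0.148}, {"tx": 0, "ty": 0, "tz": 0, "twist": 0}]}}

```text
t: 2.55
position: [0.5195, 0.1286, 0.331]
orientation: [0.818, 0.575, -0.0, 0.0]
contact_force: [-0.3, -0.2, -1.2]
gripper_width: 0.0854
grasp_force: 0.0
```

```bash
python3 - <<'E'
from rig import ctrl
from h import *
s=ctrl.state();print(s['t'],s['position'],s['orientation'],s['q'])
c=ctrl.capture("wrist");cv2.imwrite("pics/w2.png",c["pixels"]);np.savez("w2.npz",**c);print(c["eye"],c["rotation"])
print(project(c,[[.557,-.145,.02],[.582,.188,.078]],True))
E
```

```text
2.55 [0.51954431 0.12862671 0.33103728] [ 8.17878624e-01  5.75390684e-01 -3.41349624e-04  1.10396217e-05] [-0.72122904  0.25998411  0.49068868  1.94039836 -0.146421    0.97637903
 -0.50676461]
[0.54730529 0.20518267 0.47306539] [ 0.97239017 -0.16923922 -0.02841663  0.15813898]
[[391.55578714 290.34468757]
 [351.60573013 102.38931581]]
```

View pics/w2.png

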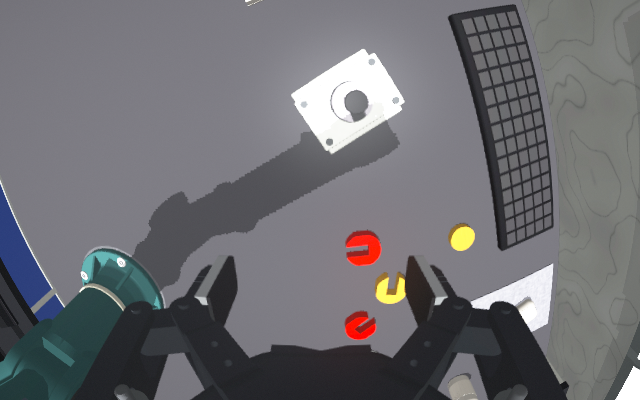

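The wrist view shows the press at (352,100) with the steel slot opening downward in the image. The brass weight is at (390,290) with its slot pointing up. Next I'll compute the brass pose from both views.

```bash
cat >> h.py <<'E'
def brass(c,near,fish,z):
    hsv=cv2.cvtColor(c["pixels"],cv2.COLOR_BGR2HSV)
    m=cv2.inRange(hsv,(14,90,150),(34,255,255))
    k=biggest(m,near);h=cv2.convexHull(k)
    H=np.zeros(m.shape,np.uint8);cv2.drawContours(H,[h],-1,255,-1)
    ce,r=cv2.minEnclosingCircle(plane(c,h[:,0],z)[:,:2].astype(np.float32))
    sl=cv2.morphologyEx(H&~m,cv2.MORPH_OPEN,np.ones((3,3),np.uint8))
    sk=biggest(sl);S=np.zeros(m.shape,np.uint8);cv2.drawContours(S,[sk],-1,1,-1);v,u=np.nonzero(S)
    sp=plane(c,np.c_[u,v],z)[:,:2];d=sp.mean(0)-ce
    return np.array(ce),r,np.degrees(np.arctan2(d[1],d[0])),np.hypot(*d),len(u)
E
python3 - <<'E'
from h import *
print(brass(dict(np.load("top0.npz")),(387,198),False,.02))
print(brass(dict(np.load("w2.npz")),(390,290),True,.02))
for f,fi,b in(("top0",0,(195,270,140,225)),("w2",1,(295,405,50,155))):
    c=dict(np.load(f+".npz"));M=np.zeros((400,640),bool);M[b[2]:b[3],b[0]:b[1]]=1
    Q=cloud(c,M,bool(fi))
    for lo,hi in((.115,.135),(.068,.088)):
        q=Q[(Q[:,2]>lo)&(Q[:,2]<hi)];print(f,lo,len(q),q.mean(0),(q.min(0)+q.max(0))/2,cv2.minEnclosingCircle(q[:,:2].astype(np.float32)))
E
```

```text
(array([ 0.55677193, -0.14483277]), 0.031298208981752396, np.float64(69.00896723698622), np.float64(0.008973222910610463), 132)
(array([ 0.55116886, -0.12865573]), 0.0313074104487896, np.float64(50.75315510000006), np.float64(0.012327776418698694), 125)
top0 0.115 164 [0.58214906 0.18840188 0.12641589] [0.58235833 0.1885118  0.12579735] ((0.5821419954299927, 0.1888025552034378), 0.014009328559041023)
top0 0.068 287 [0.57856056 0.18651443 0.07808264] [0.58285668 0.1900503  0.07644257] ((0.5827561616897583, 0.18934820592403412), 0.026522604748606682)
w2 0.115 464 [0.58273735 0.18915608 0.12525882] [0.58298798 0.18919618 0.12379614] ((0.5824505686759949, 0.18916086852550507), 0.014117374084889889)
w2 0.068 745 [0.58027931 0.19348807 0.07738603] [0.58328248 0.19012431 0.07426487] ((0.5833191871643066, 0.188986673951149), 0.026687398552894592)
```

>>> {"fn": "servo_tool", "kwargs": {"targets": [{"tx": -31, "ty": 16, "tz": 24, "twist": 0}, {"tx": -31, "ty": 16, "tz": 24, "twist": 0}, {"tx": -31, "ty": 16, "tz": 24, "twist": 0}, {"tx": -31, "ty": 16, "tz": 24, "twist": 0}, {"tx": -31, "ty": 16, "tz": 24, "twist": 0}, {"tx": -30, "ty": 16, "tz": 24, "twist": 0}, {"tx": -30, "ty": 16, "tz": 24, "twist": 0}, {"tx": -30, "ty": 16, "tz": 24, "twist": 0}, {"tx": 0, "ty": 0, "tz": 20, "twist": 0}, {"tx": 0, "ty": 0, "tz": 0, "twist": 0}]}}

```text
t: 3.6
position: [0.5554, -0.1461, 0.1169]
orientation: [0.818, 0.575, -0.002, -0.002]
contact_force: [-1.0, 0.5, -0.3]
gripper_width: 0.0855
grasp_force: 0.0
```

```bash
python3 - <<'E'
from rig import ctrl
from h import *
s=ctrl.state();print(s['t'],s['position'],s['orientation'])
c=ctrl.capture("wrist");cv2.imwrite("pics/w3.png",c["pixels"]);np.savez("w3.npz",**c)
n=project(c,[[.557,-.145,.02]],True)[0];print(n,brass(c,n,True,.02))
E
```

```text
3.6 [ 0.55543152 -0.14606827  0.11685414] [ 0.81797609  0.57524566 -0.00184552 -0.00203587]
[322.72032127 198.52081189] (array([ 0.55692661, -0.14514686]), 0.030605696141719818, np.float64(67.47410065465381), np.float64(0.012225120495856263), 904)
```

View pics/w3.png

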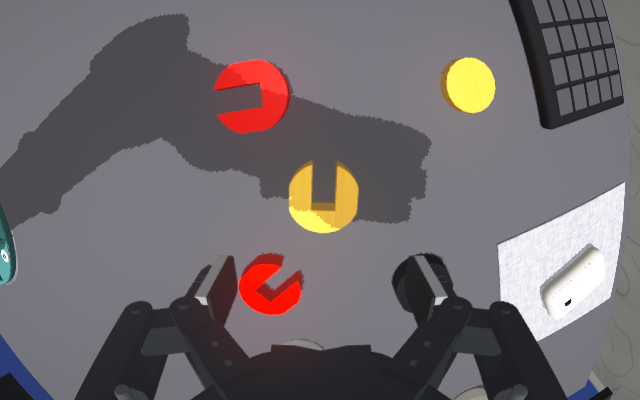

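The view shows the brass weight at (323,198), its slot along the tool x, clear on both flats. I'll descend and grip.

>>> {"fn": "servo_tool", "kwargs": {"targets": [{"tx": 1.4, "ty": 1.1, "tz": 20, "twist": 0.03}, {"tx": 0, "ty": 0, "tz": 22, "twist": 0}, {"tx": 0, "ty": 0, "tz": 22, "twist": 0}, {"tx": 0, "ty": 0, "tz": 20, "twist": 0}, {"tx": 0, "ty": 0, "tz": 16, "twist": 0}, {"tx": 0, "ty": 0, "tz": 10, "twist": 0}, {"tx": 0, "ty": 0, "tz": 5, "twist": 0}, {"tx": 0, "ty": 0, "tz": 0, "twist": 0}]}}

```text
t: 4.45
position: [0.5591, -0.1441, 0.0043]
orientation: [0.826, 0.563, 0.0, -0.0]
contact_force: [0.2, 0.7, 0.2]
gripper_width: 0.0855
grasp_force: 0.0
```

>>> {"fn": "servo_tool", "kwargs": {"targets": [{"tx": 0, "ty": 0, "tz": 0, "twist": 0}, {"tx": 0, "ty": 0, "tz": 0, "twist": 0}, {"tx": 0, "ty": 0, "tz": 0, "twist": 0}, {"tx": 0, "ty": 0, "tz": 0, "twist": 0}, {"tx": 0, "ty": 0, "tz": 0, "twist": 0}, {"tx": 0, "ty": 0, "tz": 0, "twist": 0}, {"tx": 0, "ty": 0, "tz": 0, "twist": 0}, {"tx": 0, "ty": 0, "tz": 0, "twist": 0}], "grip": 1, "force": 60}}

```text
t: 5.25
position: [0.559, -0.1443, 0.0054]
orientation: [0.827, 0.563, 0.0, -0.0]
contact_force: [-0.6, 0.4, 5.9]
gripper_width: 0.0542
grasp_force: 63.6
```

>>> {"fn": "servo_tool", "kwargs": {"targets": [{"tx": 0, "ty": 0, "tz": -5, "twist": 0}, {"tx": 0, "ty": 0, "tz": -15, "twist": 0}, {"tx": 0, "ty": 0, "tz": -23, "twist": 0}, {"tx": 0, "ty": 0, "tz": -23, "twist": 0}, {"tx": 0, "ty": 0, "tz": -16, "twist": 0}, {"tx": 0, "ty": 0, "tz": -6, "twist": 0}, {"tx": 10, "ty": -5, "tz": 0, "twist": 0}, {"tx": 20, "ty": -10, "tz": 0, "twist": 0}, {"tx": 28, "ty": -14, "tz": 0, "twist": 0}, {"tx": 32, "ty": -15, "tz": 0, "twist": 0}]}}

```text
t: 6.25
position: [0.5498, -0.0435, 0.0915]
orientation: [0.827, 0.562, -0.001, -0.001]
contact_force: [0.9, 0.7, -2.6]
gripper_width: 0.0538
grasp_force: 64.1
```

>>> {"fn": "servo_tool", "kwargs": {"targets": [{"tx": 34, "ty": -16, "tz": 0, "twist": 0}, {"tx": 32, "ty": -15, "tz": 0, "twist": 0}, {"tx": 25, "ty": -12, "tz": 0, "twist": 0}, {"tx": 18, "ty": -9, "tz": 0, "twist": 0}, {"tx": 10, "ty": -5, "tz": 0, "twist": 0}, {"tx": 0, "ty": 0, "tz": 0, "twist": 0}, {"tx": 0, "ty": 0, "tz": 0, "twist": 0}]}}

```text
t: 6.95
position: [0.5413, 0.0862, 0.092]
orientation: [0.827, 0.563, -0.0, 0.0]
contact_force: [0.4, -0.5, -2.6]
gripper_width: 0.0545
grasp_force: 64.1
```

```bash
python3 - <<'E'
from rig import ctrl
from h import *
s=ctrl.state();print(s['t'],s['position'],s['orientation'],s['gripper_width'],s['q'])
c=ctrl.capture("wrist");cv2.imwrite("pics/w4.png",c["pixels"]);np.savez("w4.npz",**c)
print(project(c,[[.5825,.189,.078],[.5825,.189,.126]],True))
E
```

```text
6.95 [0.54126461 0.08623944 0.092044  ] [ 8.26649956e-01  5.62716215e-01 -4.61713498e-04  3.13777851e-04] 0.054479226009260556 [-0.52186     0.61429826  0.39166556  2.1171472  -0.47884316  0.49557946
 -0.14329136]
[[321.83128495  41.06545601]
 [322.21545797  16.58527918]]
```

View pics/w4.png

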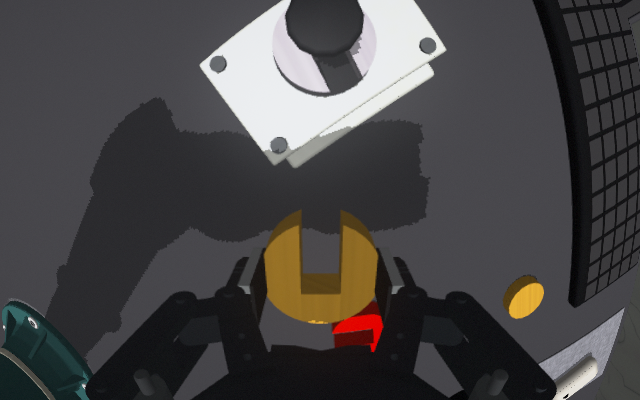

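The view shows the brass weight held at (321,270) with its slot ahead. The steel slot is at about (343,75), turned off the tool axis. I'll measure its angle by a polar scan of the z=78 mm plane.

```bash
python3 - <<'E'
from h import *
def pol(f,fi):
    c=dict(np.load(f+".npz"));g=cv2.cvtColor(c["pixels"],cv2.COLOR_BGR2GRAY)
    for r in(.019,.021,.0235):
        th=np.radians(np.arange(-150,-29,6));P=np.c_[.583+r*np.cos(th),.189+r*np.sin(th),np.full(len(th),.078)]
        uv=project(c,P,fi).astype(np.float32)
        print(f,r,cv2.remap(g,uv[:,0].copy(),uv[:,1].copy(),cv2.INTER_LINEAR).ravel().tolist())
pol("w4",True);pol("w2",True);pol("top0",False)
c=dict(np.load("w4.npz"))
print(plane(c,[(318,65),(330,93),(347,60),(361,85)],.078,True))
h=cv2.cvtColor(c["pixels"],cv2.COLOR_BGR2HSV);m=cv2.inRange(h,(12,90,60),(34,255,255))
k=biggest(m,(321,270));z=.092+.015
hu=cv2.convexHull(k)[:,0];hu=hu[hu[:,1]<275]
print(hu.min(0),hu.max(0),plane(c,[(301,215),(341,215),(301,275),(341,275),(265,270),(378,270)],z,True))
E
```

```text
w4 0.019 [219, 219, 222, 225, 226, 222, 215, 64, 72, 71, 71, 70, 68, 67, 67, 81, 210, 216, 217, 213, 195]
w4 0.021 [218, 218, 219, 222, 225, 225, 219, 98, 73, 72, 71, 69, 68, 68, 69, 82, 217, 218, 214, 214, 213]
w4 0.0235 [224, 222, 218, 219, 222, 226, 224, 212, 73, 71, 71, 70, 68, 68, 81, 218, 217, 215, 213, 212, 214]
w2 0.019 [255, 255, 255, 231, 228, 225, 210, 115, 109, 110, 108, 108, 106, 106, 109, 124, 144, 143, 128, 120, 127]
w2 0.021 [255, 255, 255, 235, 229, 228, 219, 140, 108, 108, 108, 108, 107, 108, 116, 164, 213, 217, 202, 204, 201]
w2 0.0235 [255, 255, 245, 223, 225, 228, 225, 186, 110, 110, 107, 109, 112, 114, 131, 205, 226, 224, 225, 225, 226]
top0 0.019 [245, 244, 245, 246, 246, 240, 206, 146, 85, 55, 49, 49, 52, 55, 81, 134, 210, 235, 240, 237, 231]
top0 0.021 [244, 243, 243, 245, 245, 243, 226, 170, 97, 59, 51, 52, 56, 64, 102, 169, 225, 243, 245, 244, 243]
top0 0.0235 [234, 230, 227, 227, 229, 231, 230, 179, 102, 60, 54, 51, 52, 66, 112, 194, 231, 237, 238, 241, 243]
[[0.57622532 0.17822461 0.078     ]
 [0.57653908 0.16288075 0.078     ]
 [0.59049325 0.17551406 0.078     ]
 [0.59243534 0.16127033 0.078     ]]
[263 210] [378 256] [[0.54475556 0.11847276 0.107     ]
 [0.5611852  0.1119987  0.107     ]
 [0.53251429 0.08966327 0.107     ]
 [0.55049273 0.08258086 0.107     ]
 [0.5171985  0.09836492 0.107     ]
 [0.56808377 0.07830129 0.107     ]]
```

```bash
python3 - <<'E'
from h import *
c=dict(np.load("w4.npz"));g=c["pixels"]
print(g[262:330:2,321].tolist())
t=np.array([.54126,.08624]);x=np.array([.367,.930]);y=np.array([.930,-.367])
for v in(289,291,293,295,319,321,323): p=plane(c,(321,v),.1067,True)[0,:2]-t;print(v,p@x,p@y)
E
```

```text
[[75, 73, 75], [76, 73, 76], [75, 73, 76], [74, 73, 75], [76, 73, 76], [75, 73, 76], [30, 65, 86], [23, 66, 87], [22, 65, 87], [25, 66, 87], [22, 62, 84], [21, 62, 85], [26, 66, 89], [22, 64, 87], [23, 63, 86], [22, 63, 85], [29, 90, 121], [36, 110, 147], [35, 109, 146], [35, 109, 146], [37, 110, 147], [37, 110, 146], [38, 110, 146], [35, 108, 145], [35, 109, 146], [35, 109, 146], [36, 109, 146], [36, 109, 146], [37, 109, 146], [37, 109, 145], [56, 180, 232], [75, 72, 76], [75, 72, 76], [75, 73, 76]]
289 -0.008521060472371226 0.00027617344285990044
291 -0.009759740042152241 0.0002771439110815931
293 -0.011009938674312698 0.00027813020745605854
295 -0.01227192354627794 0.0002791326349882795
319 -0.028442751378665358 0.0002925431150988915
321 -0.02988585446255579 0.0002937872244490273
323 -0.03134535471504083 0.00029505277501893495
```

>>> {"fn": "servo_tool", "kwargs": {"targets": [{"tx": 0, "ty": 8, "tz": 0, "twist": -0.117}, {"tx": 0, "ty": 10, "tz": 0, "twist": -0.117}, {"tx": 0, "ty": 10, "tz": 0, "twist": -0.117}, {"tx": 0, "ty": 10, "tz": 0, "twist": -0.117}, {"tx": 0, "ty": 0, "tz": 0, "twist": 0}, {"tx": 0, "ty": 0, "tz": 0, "twist": 0}]}}

```text
t: 7.6
position: [0.5782, 0.0783, 0.0922]
orientation: [0.675, 0.738, -0.0, -0.0]
contact_force: [-1.8, 0.8, -3.4]
gripper_width: 0.0544
grasp_force: 64.1
```

>>> {"fn": "servo_tool", "kwargs": {"targets": [{"tx": 5, "ty": 7, "tz": 0, "twist": 0}, {"tx": 10, "ty": 7, "tz": 0, "twist": 0}, {"tx": 15, "ty": 0, "tz": 0, "twist": 0}, {"tx": 15, "ty": 0, "tz": 0, "twist": 0}, {"tx": 13, "ty": 0, "tz": 0, "twist": 0}, {"tx": 12, "ty": 0, "tz": 0, "twist": 0}, {"tx": 10, "ty": 0, "tz": 0, "twist": 0}, {"tx": 5, "ty": 0, "tz": 0, "twist": 0}, {"tx": 0, "ty": 0, "tz": 0, "twist": 0}]}}

```text
t: 8.5
position: [0.5844, 0.1671, 0.0923]
orientation: [0.673, 0.74, 0.0, -0.0]
contact_force: [-0.0, 0.6, -2.7]
gripper_width: 0.0543
grasp_force: 64.1
```

```bash
python3 - <<'E'
from rig import ctrl
from h import *
s=ctrl.state();print(s['t'],s['position'],s['orientation'],s['contact_force'])
c=ctrl.capture("wrist");np.savez("w5.npz",**c)
d=ctrl.capture("side");np.savez("s5.npz",**d)
e=ctrl.capture("top")
a=cv2.resize(c["pixels"],None,fx=.8,fy=.8)
b=cv2.resize(d["pixels"][110:215,250:370],None,fx=2.1,fy=2.1);f=cv2.resize(e["pixels"][120:230,180:290],None,fx=2.1,fy=2.1)
o=np.zeros((600,520,3),np.uint8);o[:320,:512]=a;o[330:330+b.shape[0],:b.shape[1]]=b;o[330:330+f.shape[0],260:260+f.shape[1]]=f
cv2.imwrite("pics/m5.png",o)
E
```

```text
8.5 [0.58441747 0.16707558 0.09228183] [ 6.72923173e-01  7.39712363e-01  1.02113226e-04 -1.11333656e-04] [-0.04995481  0.64269114 -2.66643894]
```

View pics/m5.png

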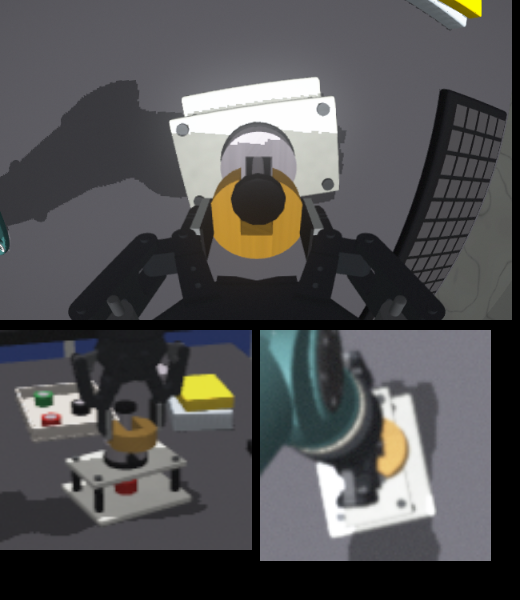

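The picture shows the stem and cap in line with the brass slot at (258,200), with the weight at the right height. I'll continue the slide and lower it.

>>> {"fn": "servo_tool", "kwargs": {"targets": [{"tx": 7, "ty": 0, "tz": 0, "twist": 0}, {"tx": 7, "ty": 0, "tz": 0, "twist": 0}, {"tx": 6, "ty": 0, "tz": 0, "twist": 0}, {"tx": 3.3, "ty": 0, "tz": 0, "twist": 0}, {"tx": 0, "ty": 0, "tz": 0, "twist": 0}, {"tx": 0, "ty": 0, "tz": 2, "twist": 0}, {"tx": 0, "ty": 0, "tz": 2, "twist": 0}, {"tx": 0, "ty": 0, "tz": 2, "twist": 0}, {"tx": 0, "ty": 0, "tz": 1, "twist": 0}, {"tx": 0, "ty": 0, "tz": 0, "twist": 0}]}}

```text
t: 9.65
position: [0.5823, 0.1889, 0.085]
orientation: [0.674, 0.739, -0.0, -0.0]
contact_force: [-0.7, -0.6, -2.6]
gripper_width: 0.0543
grasp_force: 64.1
```

>>> {"fn": "servo_tool", "kwargs": {"targets": [{"tx": 1.3, "ty": 0, "tz": 0, "twist": 0}, {"tx": 0, "ty": 0, "tz": 0.7, "twist": 0}, {"tx": 0, "ty": 0, "tz": 0.7, "twist": 0}, {"tx": 0, "ty": 0, "tz": 0, "twist": 0}, {"tx": 0, "ty": 0, "tz": 0, "twist": 0}]}}

```text
t: 10.15
position: [0.5823, 0.1904, 0.0839]
orientation: [0.673, 0.739, -0.0, 0.0]
contact_force: [-0.4, -0.7, -3.6]
gripper_width: 0.0541
grasp_force: 64.1
```

>>> {"fn": "servo_tool", "kwargs": {"targets": [{"tx": 0, "ty": 0, "tz": 0.6, "twist": 0}, {"tx": 0, "ty": 0, "tz": 0.5, "twist": 0}, {"tx": 0, "ty": 0, "tz": 0, "twist": 0}, {"tx": 0, "ty": 0, "tz": 0, "twist": 0}]}}

```text
t: 10.55
position: [0.5825, 0.1905, 0.0835]
orientation: [0.673, 0.739, 0.0, -0.0]
contact_force: [-2.5, 0.3, 5.4]
gripper_width: 0.0541
grasp_force: 65.0
```

Contact made; releasing.

>>> {"fn": "servo_tool", "kwargs": {"targets": [{"tx": 0, "ty": 0, "tz": 0, "twist": 0}, {"tx": 0, "ty": 0, "tz": 0, "twist": 0}, {"tx": 0, "ty": 0, "tz": 0, "twist": 0}, {"tx": 0, "ty": 0, "tz": 0, "twist": 0}, {"tx": 0, "ty": 0, "tz": 0, "twist": 0}, {"tx": 0, "ty": 0, "tz": 0, "twist": 0}, {"tx": 0, "ty": 0, "tz": 0, "twist": 0}, {"tx": 0, "ty": 0, "tz": 0, "twist": 0}], "grip": 0, "force": 20}}

```text
t: 11.35
position: [0.5823, 0.1904, 0.0828]
orientation: [0.673, 0.739, 0.0, 0.0]
contact_force: [-1.0, -0.0, -0.7]
gripper_width: 0.0856
grasp_force: 0.0
```

>>> {"fn": "servo_tool", "kwargs": {"targets": [{"tx": 0, "ty": 0, "tz": -5, "twist": 0}, {"tx": 0, "ty": 0, "tz": -15, "twist": 0}, {"tx": 0, "ty": 0, "tz": -25, "twist": 0}, {"tx": 0, "ty": 0, "tz": -30, "twist": 0}, {"tx": -20, "ty": 0, "tz": -30, "twist": 0}, {"tx": -30, "ty": 0, "tz": -10, "twist": 0}, {"tx": -30, "ty": 0, "tz": 0, "twist": 0}, {"tx": -20, "ty": 0, "tz": 0, "twist": 0}, {"tx": 0, "ty": 0, "tz": 0, "twist": 0}]}}

```text
t: 12.25
position: [0.5922, 0.0863, 0.1997]
orientation: [0.676, 0.737, 0.0, 0.001]
contact_force: [-0.8, -0.5, 0.6]
gripper_width: 0.085
grasp_force: 0.0
```

```bash
python3 - <<'E'
from rig import ctrl
from h import *
s=ctrl.state();print(s['t'],s['position'],s['contact_force'])
c=ctrl.capture("wrist");np.savez("w6.npz",**c)
p=project(c,[[.5825,.189,.098]],True)[0].astype(int);print(p)
h=cv2.cvtColor(c["pixels"],cv2.COLOR_BGR2HSV);m=cv2.inRange(h,(12,80,60),(34,255,255))
M=np.zeros_like(m);M[max(p[1]-80,0):p[1]+80,max(p[0]-80,0):p[0]+80]=1
Q=cloud(c,(m>0)&(M>0),True);q=Q[abs(Q[:,2]-.098)<.006]
print(len(q),np.median(q[:,2]),cv2.minEnclosingCircle(q[:,:2].astype(np.float32)))
A=np.c_[q[:,:2]-q[:,:2].mean(0),np.ones(len(q))];print("tilt",np.linalg.lstsq(A,q[:,2],rcond=None)[0])
k=brass(c,p,True,.098);print(k)
d=ctrl.capture("side")
o=np.zeros((600,640,3),np.uint8);o[:300]=c["pixels"][:300]
o[300:,:]=cv2.resize(d["pixels"][125:215,262:358],(640,600))[:300]
cv2.imwrite("pics/m6.png",o)
E
```

```text
12.25 [0.59217721 0.08626026 0.19965753] [-0.79513622 -0.45490038  0.60294923]
[319  70]
2796 0.09749690143555728 ((0.5825884342193604, 0.18870671093463898), 0.02999226003885269)
tilt [-0.00101076  0.00013836  0.09749397]
(array([0.5831908 , 0.18258631]), 0.027712294831871986, np.float64(92.52221620745239), np.float64(0.006623988257136539), 1521)
```

View pics/m6.png

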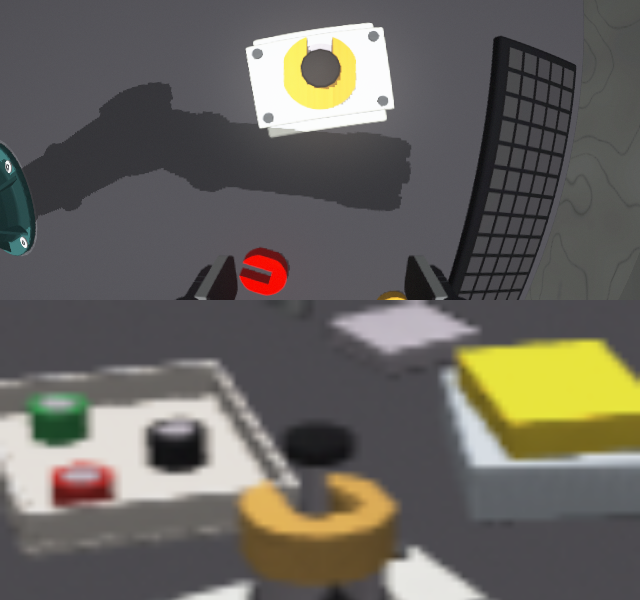

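The brass weight is centred at (.5826,.1887) with its top at 98 mm. It sits flat, its slot opens toward +y, opposite the steel weight's slot, and the gripper is clear.

```bash
python3 -c "
from rig import ctrl
print(ctrl.sign_off())"
```

```text
the job is handed in; nothing more can be done
None
```

The brass weight sits flat and centred on the press stem, on top of the steel weight with its slot open the opposite way; the gripper is clear, and the job was handed in at about 12 s.

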